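Show the red basket base to the class camera

ROBOT

A 6-joint arm with a two-finger parallel gripper is mounted at the origin on the work surface. World frame = base frame: x ahead of the robot, y to its left, z up, the work surface at z = 0. Lengths are in m, angles in rad, forces in N, time in s.
With the tool pointing down it reaches from about 0.25 to 0.725 m from the base axis. Payload 4 kg.
Tool frame: the origin (TCP) lies between the finger pads; the fingertips stand 8 mm ahead of it and the grasp point (between the pads) lies 11 mm behind it; z points along the fingers, y is the direction in which the jaws open and shut (so a half turn about z gives the same grasp; the last joint's range is limited). The gripper opens to 85 mm and grips with 20 to 120 N. Pads are 22 mm wide; open, the fingers measure 114 mm over their backs; the gripper's body (76 mm by 85 mm) begins 54 mm behind the grasp point. The pads swing forward as they close: fully open they stand 13 mm farther back than shut.
Start: joints at [1.219, 0.241, 0.005, 1.335, 0, 1.571], TCP at [0.172, 0.469, 0.239] pointing down, gripper open.
Joint ranges: [-2.72, 2.72], [-1.05, 1.87], [-1.09, 1.28], [-1.99, 2.15], [-1.42, 1.44], [-3.14, 3.14]. Speed limits (rad/s): [2.79, 2.79, 3.14, 3.14, 3.14, 3.14].

INTERFACE

Orientations are given as a unit quaternion [x, y, z, w].
In Python, from workcell import * gives the robot as it stands.
- The arm moves only by the tool send_rows, never from a script. Its argument "increments" is a list that holds one entry, the list of rows, each a list of 6 numbers: the shift along the tool's x, y, z in units of 50 mm (1.0 is 50 mm), then the turn, a rotation vector about the tool's x, y, z in units of 10 degrees (1.0 is 10 degrees). In form: [[[x, y, z, ax, ay, az], ...]]. A call has 1 to 8 rows; each row shifts and turns the commanded pose from where the row before left it, along the tool's axes as they then stand; what a row does not reach is not made up. A row lasts 1/8 s, in which the tool goes at most 62.5 mm and 10.7 degrees, less where a joint would pass 70% of its speed; a pose out of reach is approached as far as the arm can. A call with a number of a shift or a turn outside -1 to 1 is refused whole. A call with a gripper value outside its range is refused whole. "grip" is the closure, from 0 (fully open) to 1 (shut), set as the call begins (left out, the last holds). The fingers move at their own pace and stop on an object; the grip force is fixed at half the most. Time passes only in rows, so rows that do not move let the fingers close. It gives the time, the measured TCP pose, the force and the opening at its end, in the units of the state.
- get_obs(): the state, without advancing time (a new reading comes with each control period).
- camera(name): name is "scene" or "top" or "wrist"; returns a dict with "color" (420x560x3 uint8, red, green, blue), "z_map" (420x560 float32, m along the optical axis (not along the pixel's ray), 0 where there is no reading), "intrinsics" (3x3 intrinsics, pixels), "pose" (4x4, takes a point from camera to world coordinates); the wrist camera has in their place "mount" (4x4, takes a point from camera to tool coordinates, whose origin is the TCP and whose axes are the flange's). Camera axes: x right, y down, z forward; pixel columns grow to the right and rows downward; lengths in m; the calibration is good to about 2 mm. A picture is of the moment at which its call begins: read the wrist's pose just before it.
- job_done(): hands the job in, once; it reports no verdict.
The state is a dict: "clock": time; "joint_pos": joint angles; "joint_vel": joint speeds; "tau": joint torques, N m; "eef_pos": TCP position; "tool_rot": TCP orientation; "ft_force": force on the tool from outside, world axes, zero at the start; "ft_torque": the same for the moment, N m; "grip_width": finger opening in m.
Only numpy, scipy, OpenCV 4.12 (cv2) and the standard library are available. Lean on these libraries where they do the work, as an engineer would, in place of code of your own. Each camera call takes 0.05 s, during which the arm holds its last target.

TASK

Lift the red-lacquered basket base out of the drying rack by its top edge and show it to the class camera: hold it in the air 200 mm in front of the lens, centred on the lens's line of sight, red side squarely facing the lens, long edges level with the top edge up, and finish while still holding it there, still. The lacquer is fresh, so pinch gently, never harder than 20 N, and leave the other bases, the camera and everything else on the table as they are.

Things in the scene. Friction and masses are not known exactly. Their poses are not given: they have to be found in the camera images.
- red_base_center (a point): Centre of the red basket base: loose plywood board 150 long, 94 high, 9 mm thick, 60 to 130 g, on its long edge in the rack, dark stake holes along its edges. Its x axis is the board's normal out of the red face (edges red too, back bare), y runs along its length, z up to the top edge, 47 mm above this centre. Fresh lacquer: over 20 N per finger marks it.
- blue_base_center (a point): Centre of the blue-lacquered base, same size and axes, standing in another slot of the rack; stays where it is.
- yellow_base_center (a point): Centre of the yellow-lacquered base, same size and axes, standing in another slot of the rack; stays where it is.
- rack: Fixed wooden drying rack, 200 mm along its x (slot after slot), 124 mm wide; origin under its centre. Rail tops 20 mm, peg tops 65 mm above the table; five slots 37.5 mm apart, 12 mm wide between pegs. Every second slot holds a base: lower edge 20 mm, top edge 114 mm above the table, 75 mm from base to base, to be raised 45 mm to clear the pegs. The coloured faces look along +x.
- lens (a point): Centre of the class camera's front glass: black box 50 x 64 x 50 mm, barrel 42 mm across, on a grey clamp on a fixed stand (foot 180 x 150 x 14 mm, column 22 mm across, 424 mm high, about 130 mm behind the glass). The lens looks along this point's -x, towards the robot, 0.25 to 0.45 rad below level; y is level, z up in the picture. Its height varies (0.24 to 0.34 m).
- focus (a point): Point in the air 200 mm in front of the lens on its line of sight, where the picture is sharp; axes as the lens's. A base held properly has its centre here and its x, y and z axes parallel to these (the red face looks along +x, up at the lens, so the top edge leans 0.25 to 0.45 rad away from the camera).
- lacquer_can: Small closed can of lacquer, 72 mm across and 65 mm high, on the left half of the table; origin at the centre of its underside. Not to be disturbed.
- glue: White glue bottle, 52 mm across and 110 mm high, on the left; origin at the centre of its underside. Not to be disturbed.
- mug: Blue mug, 80 mm across and 90 mm high, on the left; origin at the centre of its underside. Not to be disturbed.
- mallet: Wooden-handled hammer lying flat on the left half of the table, under 40 mm high; origin on the table under its middle. Not to be disturbed.
- brush: Brush lying flat on the left half of the table, under 40 mm high. Not to be disturbed.

How it is judged:
By the outcome, as a careful person would: the job done as asked, in the order asked, and still so for the second after the job is handed in, while the arm keeps its last pose, push and grip.
It also fails if it takes over 35 s, if anything falls off the work surface, if the arm or the gripper's body presses on something with over 40 N, if the wrist force passes 120 N, or if a joint passes its speed limit or range.

## Working session

There is one attempt and no reset: what is moved stays moved. The work goes in short steps, Python scripts to look and compute and a tool call to move; the robot and the scene stay as the last step left them, time stands still between calls to the robot, and variables do not carry over. Pictures are saved under pics/ and viewed, and the job is handed in when it is done.

Besides the shell and the picture viewer there is one more tool, called after "Request:" by a JSON object that holds its "fn" and its "kwargs", one argument or row to a line. send_rows: Moves the arm, as the interface text tells. Its arguments: {"type":"object","properties":{"increments":{"type":"array"},"grip":{"type":"number"}},"required":["increments"]}

```bash
mkdir -p pics; ls; python3 - <<'E'
from workcell import *
import cv2, numpy as np, pickle
o=get_obs()
print({k:np.round(v,3) for k,v in o.items()})
for n in ["scene","top"]:
    c=camera(n); pickle.dump(c,open(f'{n}.pkl','wb'))
    print(n,np.round(c['intrinsics'],1).tolist(),np.round(c['pose'],3).tolist())
    cv2.imwrite(f'pics/{n}0.png',c['color'][:,:,::-1])
E
```

```text
pics
{'clock': np.float64(0.0), 'joint_pos': array([ 1.219,  0.241,  0.004,  1.335, -0.   ,  1.571]), 'joint_vel': array([-0.   ,  0.001, -0.001,  0.   ,  0.001,  0.   ]), 'tau': array([ 1.0000e-03, -3.7231e+01,  2.5241e+01,  1.7000e-02,  0.0000e+00,
       -0.0000e+00]), 'eef_pos': array([0.172, 0.469, 0.238]), 'tool_rot': array([ 0.175,  0.985, -0.001, -0.   ]), 'ft_force': array([ 0.241,  0.7  , -0.081]), 'ft_torque': array([0.017, 0.012, 0.061]), 'grip_width': np.float64(0.086)}
scene [[473.3, 0.0, 278.4], [0.0, 473.3, 209.2], [0.0, 0.0, 1.0]] [[-0.797, 0.444, -0.409, 1.115], [0.604, 0.598, -0.527, 0.769], [0.011, -0.667, -0.745, 1.177], [0.0, 0.0, 0.0, 1.0]]
top [[505.4, 0.0, 268.9], [0.0, 505.4, 206.5], [0.0, 0.0, 1.0]] [[0.002, -0.987, 0.159, 0.372], [-1.0, -0.004, -0.013, 0.087], [0.013, -0.159, -0.987, 1.509], [0.0, 0.0, 0.0, 1.0]]
```

View pics/scene0.png

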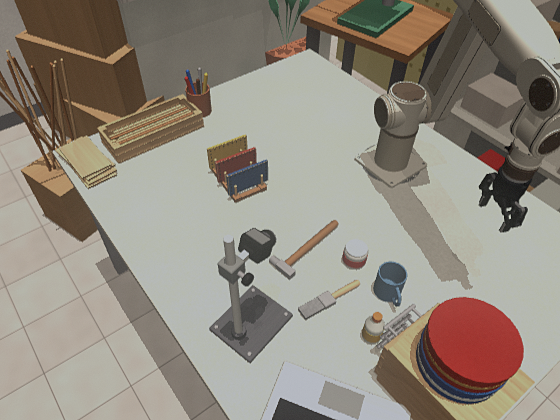

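View pics/top0.png

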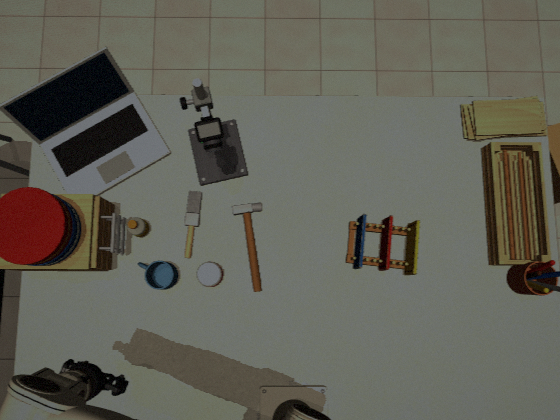

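The scene view shows the rack with yellow, red and blue bases near (238,168), and the class camera at (255,243) on its stand. In the top view the red base is at (387,243), between blue (361,242) and yellow (414,247). The camera head is near (208,130).

```bash
cat > h.py <<'E'
import numpy as np, cv2, pickle
from scipy.spatial.transform import Rotation as R
def cloud(c,T=None):
    T=c['pose'] if T is None else T
    z=c['z_map'].astype(float);K=c['intrinsics']
    v,u=np.indices(z.shape)
    P=np.stack([(u-K[0,2])/K[0,0]*z,(v-K[1,2])/K[1,1]*z,z],-1)
    W=P@T[:3,:3].T+T[:3,3]
    W[z<=0]=np.nan
    return W
def hsv(c): return cv2.cvtColor(c['color'],cv2.COLOR_RGB2HSV)
def tool_T(o):
    T=np.eye(4);T[:3,:3]=R.from_quat(o['tool_rot']).as_matrix();T[:3,3]=o['eef_pos'];return T
E
python3 - <<'E'
from h import *
np.set_printoptions(suppress=True,precision=4)
for n,box in [('top',(200,290,335,440)),('scene',(125,205,195,280))]:
    c=pickle.load(open(n+'.pkl','rb'));W=cloud(c);H=hsv(c)
    m0=np.zeros(H.shape[:2],bool);m0[box[0]:box[1],box[2]:box[3]]=1
    h,s,v=[H[...,i].astype(int) for i in range(3)]
    for nm,m in [('red',((h<6)|(h>172))&(s>150)&(v>60)),('blue',(h>100)&(h<125)&(s>120)),('yel',(h>20)&(h<32)&(s>140))]:
        P=W[m&m0]; P=P[~np.isnan(P[:,0])]
        print(n,nm,len(P)); 
        if len(P)<10: continue
        print(' min/max z',np.percentile(P[:,2],[1,50,99]))
        t=P[P[:,2]>np.percentile(P[:,2],99)-0.012]
        print(' top',len(t),t.mean(0),t.min(0),t.max(0))
        q=P-P.mean(0);print(' pca',np.linalg.svd(q,full_matrices=0)[2][[0,2]],np.linalg.svd(q,full_matrices=0)[1]/np.sqrt(len(q)))
    # clutter above table heights
c=pickle.load(open('top.pkl','rb'));W=cloud(c)
for u,v in [(208,130),(200,95),(198,80),(185,103),(220,160),(209,274),(160,275),(137,226),(250,250),(190,220),(247,208),(230,350)]:
    print((u,v),W[v,u])
from workcell import *
o=get_obs();c=camera('wrist');pickle.dump((o,c),open('w0.pkl','wb'));print(c['mount'],c['intrinsics']);cv2.imwrite('pics/w0.png',c['color'][:,:,::-1])
E
```

```text
top red 137
 min/max z [0.0206 0.1148 0.1205]
 top 128 [ 0.4965 -0.2635  0.1151] [ 0.4238 -0.2753  0.1099] [ 0.5685 -0.2517  0.1231]
 pca [[-0.9942  0.1016 -0.0363]
 [ 0.1077  0.9516 -0.2879]] [0.042  0.0225 0.0019]
top blue 257
 min/max z [0.0442 0.1049 0.1208]
 top 118 [ 0.5019 -0.1884  0.1149] [ 0.4318 -0.2001  0.1089] [ 0.5742 -0.1763  0.1216]
 pca [[-0.994   0.1087 -0.014 ]
 [-0.1076 -0.9922 -0.0624]] [0.0408 0.0234 0.003 ]
top yel 263
 min/max z [0.0367 0.1125 0.1213]
 top 173 [ 0.485  -0.3368  0.1151] [ 0.413  -0.3473  0.1093] [ 0.5572 -0.3246  0.1238]
 pca [[-0.9948  0.0827 -0.0589]
 [-0.0717 -0.983  -0.169 ]] [0.0415 0.0233 0.0088]
scene red 9
scene blue 8
scene yel 8
(208, 130) [0.7431 0.2179 0.3471]
(200, 95) [0.8198 0.2354 0.3742]
(198, 80) [0.8352 0.2341 0.4252]
(185, 103) [0.8153 0.2767 0.3333]
(220, 160) [0.7551 0.2169 0.0136]
(209, 274) [nan nan nan]
(160, 275) [0.4087 0.3885 0.0023]
(137, 226) [0.5432 0.4403 0.0908]
(250, 250) [0.4809 0.1232 0.0319]
(190, 220) [0.5699 0.3017 0.0223]
(247, 208) [0.6053 0.1331 0.0299]
(230, 350) [ 0.194   0.1797 -0.004 ]
[[ 0.     -0.9452 -0.3264  0.0843]
 [ 1.     -0.      0.0001 -0.0007]
 [-0.0001 -0.3264  0.9452 -0.1348]
 [ 0.      0.      0.      1.    ]] [[322.0012   0.     274.3329]
 [  0.     322.0012 204.8041]
 [  0.       0.       1.    ]]
```

```bash
python3 - <<'E'
from h import *
for n,b in [('top',(60,300,130,450)),('scene',(120,370,180,400))]:
    c=pickle.load(open(n+'.pkl','rb'))
    i=c['color'][b[0]:b[1],b[2]:b[3],::-1]
    i=cv2.resize(i,None,fx=2.2,fy=2.2,interpolation=cv2.INTER_CUBIC);i=np.clip(i.astype(float)*1.5,0,255).astype(np.uint8)
    print(i.shape);cv2.imwrite(f'pics/{n}_crop.png',i)
E
```

```text
(528, 704, 3)
(550, 484, 3)
```

View pics/top_crop.png

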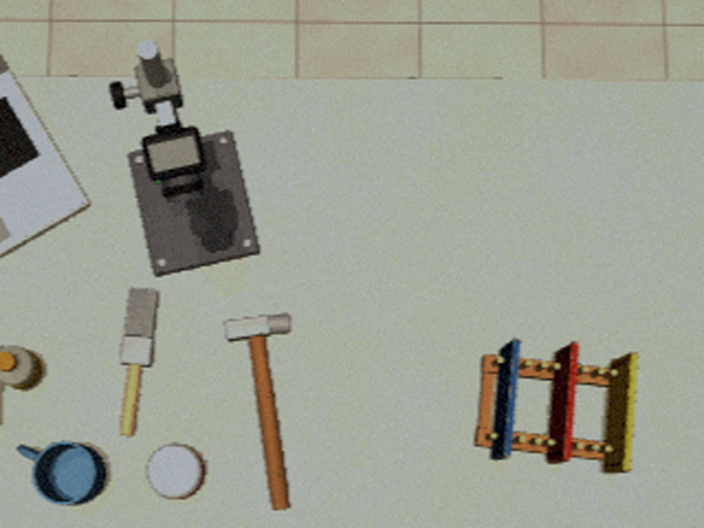

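View pics/scene_crop.png

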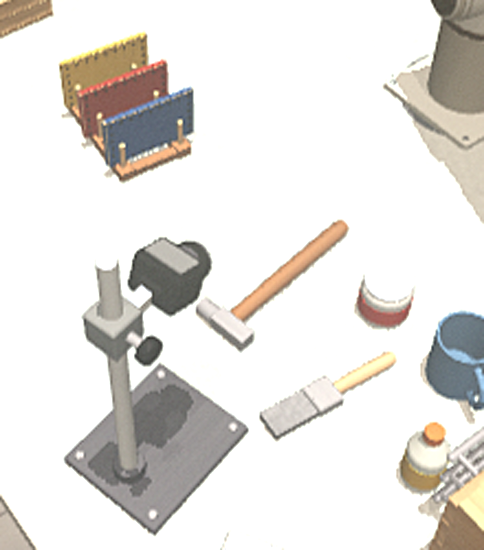

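View pics/w0.png

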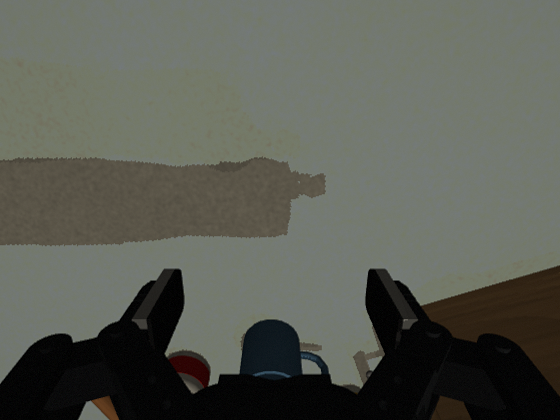

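The top view puts the red base's top edge at about (0.497, -0.264, 0.115), with its normal yawed about 84°. The camera head is near (0.74, 0.22, 0.33). The wrist view at the start shows only the fingers and the table, so next I'll move the wrist camera in front of the lens.

```bash
cat >> h.py <<'E'
def plan(T0,T1,n,dec=2,show=True):
    """rows for straight move T0->T1 in n rows, rounded, with accumulation; shift in tool axes then turn"""
    T=T0.copy();rows=[]
    r01=R.from_matrix(T0[:3,:3].T@T1[:3,:3]).as_rotvec()
    for i in range(1,n+1):
        a=i/n
        Rg=T0[:3,:3]@R.from_rotvec(a*r01).as_matrix();pg=T0[:3,3]+a*(T1[:3,3]-T0[:3,3])
        d=T[:3,:3].T@(pg-T[:3,3])/0.05
        rv=np.degrees(R.from_matrix(T[:3,:3].T@Rg).as_rotvec())/10
        row=np.round(np.r_[d,rv],dec)+0.0
        rows.append(row.tolist())
        T=step(T,row)
    if show:
        print('max',np.abs(rows).max())
        for k in range(0,n,8): print(str([rows[k:k+8]]).replace(' ',''))
        print('end',np.round(T[:3,3],4))
    return rows,T
def step(T,row):
    T=T.copy();row=np.asarray(row)
    T[:3,3]+=T[:3,:3]@row[:3]*0.05
    T[:3,:3]=T[:3,:3]@R.from_rotvec(np.radians(row[3:]*10)).as_matrix()
    return T
def pose(p,x,z):
    z=np.array(z,float)/np.linalg.norm(z);x=np.array(x,float);x-=z*(x@z);x/=np.linalg.norm(x)
    T=np.eye(4);T[:3,:3]=np.c_[x,np.cross(z,x),z];T[:3,3]=p;return T
E
python3 - <<'E'
from h import *
from workcell import *
T0=tool_T(get_obs())
p=np.radians(30)
T1=pose([0.49,0.25,0.41],[0,1,0],[np.cos(p),0,-np.sin(p)])
plan(T0,T1,12)
E
```

```text
max 0.67
[[[-0.62,-0.16,-0.29,-0.44,-0.3,0.53],[-0.65,-0.08,-0.26,-0.43,-0.31,0.52],[-0.67,0.0,-0.23,-0.44,-0.3,0.53],[-0.67,0.07,-0.19,-0.43,-0.3,0.52],[-0.67,0.15,-0.14,-0.44,-0.3,0.53],[-0.66,0.22,-0.1,-0.43,-0.31,0.52],[-0.65,0.29,-0.05,-0.44,-0.3,0.53],[-0.61,0.34,0.02,-0.43,-0.3,0.52]]]
[[[-0.58,0.4,0.07,-0.44,-0.31,0.53],[-0.53,0.44,0.13,-0.43,-0.3,0.52],[-0.48,0.47,0.2,-0.44,-0.3,0.53],[-0.43,0.5,0.26,-0.43,-0.31,0.53]]]
end [0.4902 0.25   0.4101]
```

Request:
{"fn": "send_rows", "kwargs": {
  "increments": [
    [[-0.62,-0.16,-0.29,-0.44,-0.3,0.53],[-0.65,-0.08,-0.26,-0.43,-0.31,0.52],[-0.67,0.0,-0.23,-0.44,-0.3,0.53],[-0.67,0.07,-0.19,-0.43,-0.3,0.52],[-0.67,0.15,-0.14,-0.44,-0.3,0.53],[-0.66,0.22,-0.1,-0.43,-0.31,0.52],[-0.65,0.29,-0.05,-0.44,-0.3,0.53],[-0.61,0.34,0.02,-0.43,-0.3,0.52]]
  ]
}}

```text
clock: 1.15
eef_pos: [0.3847, 0.3221, 0.3537]
tool_rot: [0.498, 0.792, 0.251, 0.25]
ft_force: [-0.1, 0.8, 0.0]
grip_width: 0.0855
```

Request:
{"fn": "send_rows", "kwargs": {
  "increments": [
    [[-0.58,0.4,0.07,-0.44,-0.31,0.53],[-0.53,0.44,0.13,-0.43,-0.3,0.52],[-0.48,0.47,0.2,-0.44,-0.3,0.53],[-0.43,0.5,0.26,-0.43,-0.31,0.53],[0,0,0,0,0,0],[0,0,0,0,0,0]]
  ]
}}

```text
clock: 1.9
eef_pos: [0.4898, 0.2503, 0.4099]
tool_rot: [0.613, 0.613, 0.353, 0.353]
ft_force: [0.0, -0.4, 0.4]
grip_width: 0.0855
```

```bash
python3 - <<'E'
from h import *
from workcell import *
o=get_obs();c=camera('wrist');pickle.dump((o,c),open('w1.pkl','wb'))
print(o['clock'],np.round(tool_T(o),3),np.round(o['joint_pos'],2))
cv2.imwrite('pics/w1.png',np.clip(c['color'][:,:,::-1]*1.6,0,255).astype(np.uint8))
z=c['z_map'];cv2.imwrite('pics/w1z.png',(np.clip(z/0.7,0,1)*255).astype(np.uint8))
E
```

```text
1.9 [[-0.     0.501  0.865  0.49 ]
 [ 1.    -0.     0.     0.25 ]
 [ 0.001  0.865 -0.501  0.41 ]
 [ 0.     0.     0.     1.   ]] [ 0.82 -0.23 -0.5   0.43 -0.68  2.06]
```

View pics/w1.png

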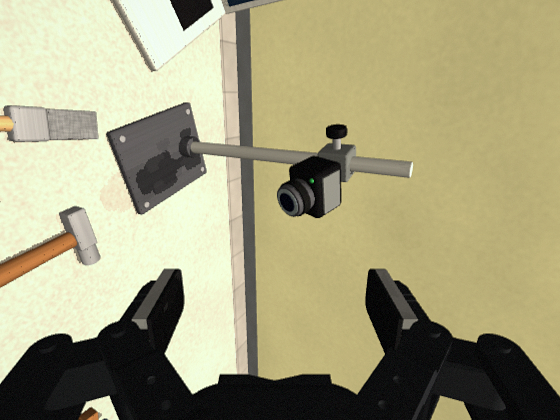

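View pics/w1z.png

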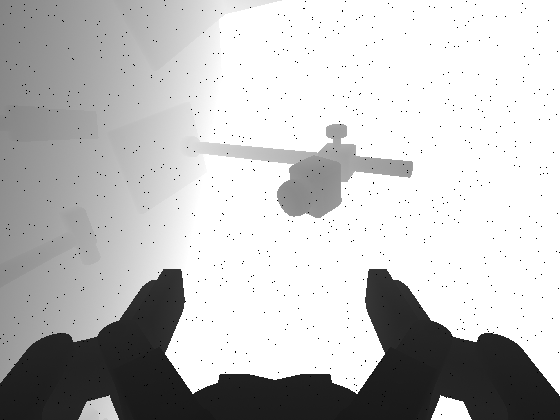

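The wrist view shows the class camera clearly: lens glass at about (290,202), box at (320,187), clamp at (340,160), column running right. I'll measure these from the depth map.

```bash
python3 - <<'E'
from h import *
np.set_printoptions(suppress=True,precision=4)
o,c=pickle.load(open('w1.pkl','rb'))
W=cloud(c,tool_T(o)@c['mount'])
for u,v in [(290,202),(280,200),(300,185),(310,170),(330,190),(325,210),(325,170),(335,195),(345,158),(395,168)]:
    print((u,v),W[v,u],c['z_map'][v,u])
i=c['color'][140:240,250:360,::-1];i=np.clip(cv2.resize(i,None,fx=6,fy=6,interpolation=cv2.INTER_CUBIC).astype(float)*2.5,0,255).astype(np.uint8)
cv2.imwrite('pics/w1crop.png',i)
E
```

```text
(290, 202) [0.7019 0.2101 0.3087] 0.38932145
(280, 200) [0.7082 0.208  0.2914] 0.4034123
(300, 185) [0.7102 0.2306 0.3176] 0.38518524
(310, 170) [0.7267 0.2462 0.3226] 0.39122498
(330, 190) [0.7388 0.2211 0.3451] 0.39857244
(325, 210) [0.7367 0.1947 0.3408] 0.40762138
(325, 170) [0.7329 0.2469 0.3395] 0.3880763
(335, 195) [0.7515 0.2116 0.3476] 0.4109643
(345, 158) [0.806  0.2495 0.3399] 0.44677114
(395, 168) [0.8199 0.2399 0.4049] 0.43049493
```

View pics/w1crop.png

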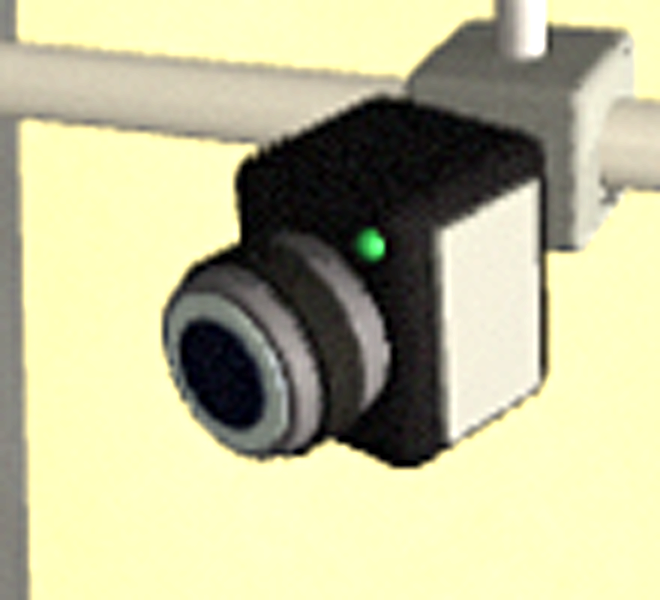

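```bash
cat >> h.py <<'E'
def planefit(P):
    P=P[~np.isnan(P[:,0])]
    for _ in range(4):
        m=P.mean(0);n=np.linalg.svd(P-m,full_matrices=0)[2][2];d=(P-m)@n
        k=np.abs(d)<max(2.5*1.48*np.median(np.abs(d)),5e-4);P=P[k]
    return m,n,d.std(),len(P)
def poly(shape,pts):
    m=np.zeros(shape,np.uint8);cv2.fillPoly(m,[np.round(pts).astype(np.int32)],1);return m.astype(bool)
E
python3 - <<'E'
from h import *
np.set_printoptions(suppress=True,precision=4)
o,c=pickle.load(open('w1.pkl','rb'))
Tc=tool_T(o)@c['mount'];W=cloud(c,Tc)
off=np.array([250,140])
reg={'top':[(450,240),(530,195),(535,370),(455,430)],'side':[(260,165),(380,110),(520,145),(425,210),(330,230)],'front':[(360,200),(430,225),(430,440),(370,435),(395,350),(380,270)],
'glass':[(190,330),(230,310),(275,360),(285,410),(260,440),(220,420),(190,385)]}
for k,p in reg.items():
    m=poly(W.shape[:2],np.array(p)/6+off); print(k,*planefit(W[m]))
E
```

```text
top [0.7441 0.2177 0.3459] [-0.3168 -0.0805  0.9451] 0.0004445359983351937 452
side [0.7362 0.2484 0.3247] [-0.2732  0.9618  0.0175] 0.0007548711875755037 457
front [0.7245 0.2189 0.3349] [-0.7266 -0.1602  0.6681] 0.00103226034495656 338
glass [0.7025 0.2089 0.3076] [0.9308 0.2118 0.2979] 0.0004653583560752121 237
```

```bash
python3 - <<'E'
from h import *
from workcell import *
T0=tool_T(get_obs())
a=np.radians(33.5);p=np.radians(8)
T1=pose([0.575,0.14,0.30],[-np.sin(a),np.cos(a),0],[np.cos(p)*np.cos(a),np.cos(p)*np.sin(a),-np.sin(p)])
plan(T0,T1,5)
E
```

```text
max 0.64
[[[-0.44,-0.21,0.52,-0.43,0.64,-0.22],[-0.49,-0.27,0.44,-0.43,0.63,-0.22],[-0.52,-0.31,0.37,-0.42,0.64,-0.22],[-0.54,-0.36,0.28,-0.43,0.64,-0.22],[-0.56,-0.4,0.2,-0.43,0.63,-0.22]]]
end [0.5751 0.1401 0.2998]
```

Request:
{"fn": "send_rows", "kwargs": {
  "increments": [
    [[-0.44,-0.21,0.52,-0.43,0.64,-0.22],[-0.49,-0.27,0.44,-0.43,0.63,-0.22],[-0.52,-0.31,0.37,-0.42,0.64,-0.22],[-0.54,-0.36,0.28,-0.43,0.64,-0.22],[-0.56,-0.4,0.2,-0.43,0.63,-0.22],[0,0,0,0,0,0],[0,0,0,0,0,0]]
  ]
}}

```text
clock: 2.82
eef_pos: [0.5675, 0.1501, 0.305]
tool_rot: [0.389, 0.662, 0.56, 0.311]
ft_force: [-1.4, 0.3, 0.4]
grip_width: 0.0855
```

```bash
python3 - <<'E'
from h import *
from workcell import *
o=get_obs();c=camera('wrist');pickle.dump((o,c),open('w2.pkl','wb'))
print(o['clock'],np.round(tool_T(o),3),np.round(o['joint_pos'],2))
Tc=tool_T(o)@c['mount']
P=np.linalg.inv(Tc)@[.7025,.209,.3076,1];uv=c['intrinsics']@P[:3]/P[2];print(uv)
u,v=uv[:2].astype(int);u0,v0=u-55,v-50
i=c['color'][v0:v0+100,u0:u0+130,::-1];i=np.clip(cv2.resize(i,None,fx=6,fy=6,interpolation=cv2.INTER_CUBIC).astype(float)*2.5,0,255).astype(np.uint8)
print(u0,v0);cv2.imwrite('pics/w2crop.png',i)
E
```

```text
2.825 [[-0.504  0.166  0.848  0.568]
 [ 0.863  0.072  0.499  0.15 ]
 [ 0.022  0.983 -0.18   0.305]
 [ 0.     0.     0.     1.   ]] [ 0.01  0.1  -1.05 -0.93  0.52  1.49]
[306.07237923 209.66638755   1.        ]
251 159
```

View pics/w2crop.png

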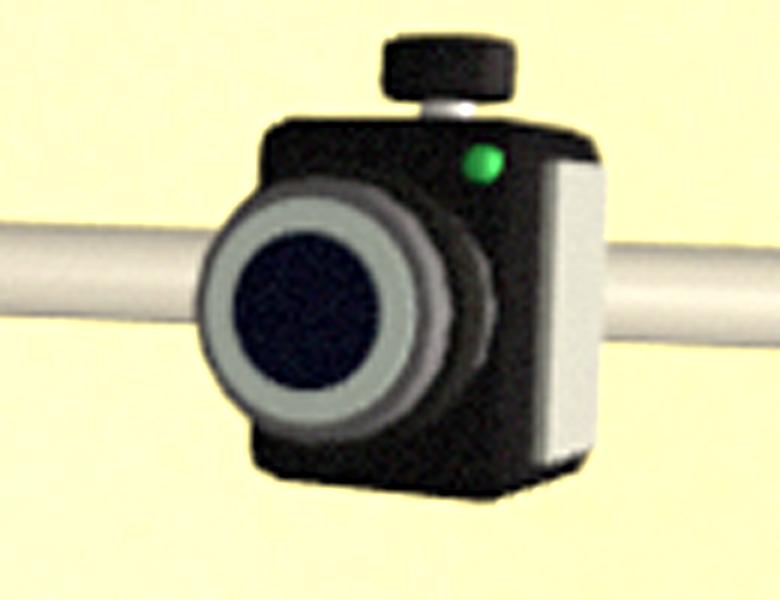

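This close-up is nearly head-on: dark glass centred at crop (306,310), which is pixel (302,210.7), inside a grey ring; the box front is on the right and its top plate at crop x about 570.

```bash
python3 - <<'E'
from h import *
np.set_printoptions(suppress=True,precision=4)
o,c=pickle.load(open('w2.pkl','rb'))
Tc=tool_T(o)@c['mount'];W=cloud(c,Tc);K=c['intrinsics']
off=np.array([251,159])
reg={'top':[(555,170),(597,170),(588,440),(545,455)],'front':[(500,180),(540,180),(530,470),(485,480),(360,460),(450,400),(495,330)],
'glass':[(215,300),(240,230),(305,205),(370,230),(405,300),(390,370),(310,415),(235,380)],'inner':[(240,300),(260,250),(310,240),(360,260),(370,310),(350,365),(300,380),(255,350)]}
for k,p in reg.items():
    m=poly(W.shape[:2],np.array(p)/6+off); r=planefit(W[m]);n=r[1]*np.sign(r[1][0]);print(k,*r,'yaw',np.degrees(np.arctan2(n[1],n[0])),'el',np.arcsin(n[2]))
# ring ellipse: bright greenish-grey ring / dark inside
i=c['color'].astype(float).sum(2)
sub=cv2.GaussianBlur(i[159:259,251:381],(0,0),0.7)
mk=np.uint8(sub>150);print(sub[52,30:80].round())
E
```

```text
top [0.7421 0.217  0.3454] [-0.3165 -0.075   0.9456] 0.00019113797364960763 348 yaw 13.336964245298057 el -1.239534442895706
front [0.7276 0.2045 0.332 ] [ 0.9646  0.2391 -0.1116] 0.002329375106712639 587 yaw 13.920360371561527 el -0.11187314249309095
glass [0.7036 0.2084 0.3041] [0.9182 0.2269 0.3248] 0.0006962829576591253 832 yaw 13.881049439110225 el 0.330755218762886
inner [0.7033 0.2086 0.304 ] [0.9149 0.2299 0.3319] 0.0005986099308030744 396 yaw 14.102995951503301 el 0.33829647943449953
[214. 197. 148. 114. 142. 174. 180. 168. 118.  46.  20.  14.  13.  13.
  13.  12.  11.  13.  17.  14.  18.  19.  19.  18.  18.  19.  17.  18.
  18.  19.  21.  23.  52. 117. 170. 183. 182. 185. 179. 136. 100. 115.
 156. 176. 151.  84.  36.  36.  46.  53.]
```

```bash
python3 - <<'E'
from h import *
np.set_printoptions(suppress=True,precision=4)
o,c=pickle.load(open('w2.pkl','rb'))
Tc=tool_T(o)@c['mount'];W=cloud(c,Tc);K=c['intrinsics']
i=cv2.GaussianBlur(c['color'].astype(np.float32).sum(2),(0,0),0.6)
m=np.zeros(i.shape,np.uint8);m[190:232,280:322]=(i[190:232,280:322]<80)
n,l,st,ce=cv2.connectedComponentsWithStats(m);k=l[211,302];print(ce[k],st[k])
u,v=ce[k]
y=np.radians(14.0);t=0.333
lx=np.array([np.cos(t)*np.cos(y),np.cos(t)*np.sin(y),np.sin(t)]);ly=np.array([-np.sin(y),np.cos(y),0]);lz=np.cross(lx,ly)
ray=Tc[:3,:3]@np.array([(u-K[0,2])/K[0,0],(v-K[1,2])/K[1,1],1]);p0=np.array([.7034,.2085,.3041])
s=((p0-Tc[:3,3])@lx)/(ray@lx);g=Tc[:3,3]+s*ray
F=g-0.2*lx
print('glass',g,'focus',F);print(lx,ly,lz)
# top-plate centre consistency: box centre lies on axis
o1,c1=pickle.load(open('w1.pkl','rb'));T1=tool_T(o1)@c1['mount']
P=np.linalg.inv(T1)@np.r_[g,1];q=c1['intrinsics']@P[:3]/P[2];print('glass in view1',q)
np.savez('goal.npz',g=g,F=F,Rl=np.c_[lx,ly,lz])
# box: top plate pts relative to glass in lens frame
for oo,cc,pl in [(o,c,np.array([(550,165),(600,165),(592,445),(542,460)])/6+[251,159]),(o1,c1,np.array([(440,230),(540,180),(545,375),(445,445)])/6+[250,140])]:
    WW=cloud(cc,tool_T(oo)@cc['mount']);Q=WW[poly(WW.shape[:2],pl)];Q=(Q-g)@np.c_[lx,ly,lz]
    print(np.nanpercentile(Q,[3,50,97],axis=0))
E
```

```text
[301.502 210.379] [290 198  24  26 496]
glass [0.7037 0.2084 0.3033] focus [0.5203 0.1627 0.2379]
[0.917  0.2286 0.3269] [-0.2419  0.9703  0.    ] [-0.3172 -0.0791  0.9451]
glass in view1 [286.7264 202.2064   1.    ]
[[ 0.0374 -0.0246  0.026 ]
 [ 0.0509 -0.0009  0.0268]
 [ 0.0673  0.0231  0.0272]]
[[ 0.038  -0.0258  0.0231]
 [ 0.0528 -0.      0.0266]
 [ 0.0735  0.0231  0.0275]]
```

```bash
python3 - <<'E'
from h import *
from workcell import *
T0=tool_T(get_obs())
a=np.radians(84);nx=np.array([np.cos(a),np.sin(a),0]);by=np.array([-np.sin(a),np.cos(a),0])
T1=pose([0.497,-0.264,0.25],by,[0,0,-1])
plan(T0,T1,12)
E
```

```text
max 0.71
[[[-0.54,-0.16,-0.43,0.62,0.3,-0.38],[-0.5,-0.25,-0.43,0.61,0.31,-0.37],[-0.46,-0.32,-0.43,0.62,0.3,-0.38],[-0.42,-0.4,-0.42,0.62,0.3,-0.38],[-0.37,-0.46,-0.39,0.62,0.3,-0.37],[-0.31,-0.53,-0.35,0.61,0.31,-0.38],[-0.26,-0.58,-0.31,0.62,0.3,-0.38],[-0.21,-0.63,-0.25,0.62,0.3,-0.37]]]
[[[-0.15,-0.66,-0.2,0.62,0.3,-0.38],[-0.09,-0.69,-0.12,0.61,0.31,-0.38],[-0.05,-0.71,-0.06,0.62,0.3,-0.37],[0.0,-0.7,0.02,0.62,0.3,-0.38]]]
end [ 0.497  -0.2637  0.2499]
```

Request:
{"fn": "send_rows", "kwargs": {
  "increments": [
    [[-0.54,-0.16,-0.43,0.62,0.3,-0.38],[-0.5,-0.25,-0.43,0.61,0.31,-0.37],[-0.46,-0.32,-0.43,0.62,0.3,-0.38],[-0.42,-0.4,-0.42,0.62,0.3,-0.38],[-0.37,-0.46,-0.39,0.62,0.3,-0.37],[-0.31,-0.53,-0.35,0.61,0.31,-0.38],[-0.26,-0.58,-0.31,0.62,0.3,-0.38],[-0.21,-0.63,-0.25,0.62,0.3,-0.37]]
  ],
  "grip": 0.8
}}

```text
clock: 3.88
eef_pos: [0.5228, -0.0853, 0.2534]
tool_rot: [0.211, 0.934, 0.247, 0.147]
ft_force: [0.0, -0.3, -0.4]
grip_width: 0.0169
```

Request:
{"fn": "send_rows", "kwargs": {
  "increments": [
    [[-0.15,-0.66,-0.2,0.62,0.3,-0.38],[-0.09,-0.69,-0.12,0.61,0.31,-0.38],[-0.05,-0.71,-0.06,0.62,0.3,-0.37],[0.0,-0.7,0.02,0.62,0.3,-0.38],[0,0,0,0,0,0],[0,0,0,0,0,0]]
  ],
  "grip": 0.86
}}

```text
clock: 4.62
eef_pos: [0.4909, -0.2181, 0.2181]
tool_rot: [0.089, 0.994, 0.045, 0.031]
ft_force: [0.1, -0.4, -0.1]
grip_width: 0.0119
```

```bash
python3 - <<'E'
from h import *
from workcell import *
o=get_obs();c=camera('wrist');pickle.dump((o,c),open('w3.pkl','wb'))
print(o['clock'],o['grip_width'],np.round(tool_T(o),3),np.round(o['joint_pos'],2))
cv2.imwrite('pics/w3.png',np.clip(c['color'][:,:,::-1]*1.6,0,255).astype(np.uint8))
E
```

```text
4.625 0.011866514969966387 [[-0.982  0.175  0.07   0.491]
 [ 0.181  0.98   0.084 -0.218]
 [-0.054  0.095 -0.994  0.218]
 [ 0.     0.     0.     1.   ]] [-0.48  0.3   0.03  1.27  0.11 -0.3 ]
```

View pics/w3.png

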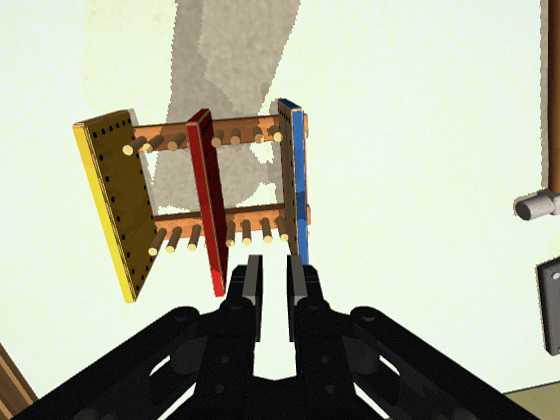

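The wrist view shows yellow (130,205), red (208,200) and blue (296,180) in the rack, with the fingers at about a 12 mm opening. The opening follows 85·(1−c) mm. Now I'll measure the red top edge.

```bash
python3 - <<'E'
from h import *
np.set_printoptions(suppress=True,precision=4)
o,c=pickle.load(open('w3.pkl','rb'))
Tc=tool_T(o)@c['mount'];W=cloud(c,Tc);H=hsv(c);h,s,v=[H[...,i].astype(int) for i in range(3)]
K=c['intrinsics']
for nm,m in [('red',((h<7)|(h>172))&(s>140)&(v>40)),('yel',(h>18)&(h<34)&(s>140)&(v>40)),('blue',(h>100)&(h<125)&(s>110)&(v>40))]:
    m=m.copy();m[300:]=0;m[:90]=0;m[:,:60]=0;m[:,320:]=0
    P=W[m&(W[...,2]>0.106)&(W[...,2]<0.124)]
    ztop=np.median(P[:,2])
    (cx,cy),(w,hh),an=cv2.minAreaRect((P[:,:2]*1000).astype(np.float32))
    print(nm,len(P),'z',np.percentile(P[:,2],[5,50,95]),'rect',cx,cy,w,hh,an,'x',P[:,0].min(),P[:,0].max())
    d=P[:,:2]-P[:,:2].mean(0);e=np.linalg.svd(d,full_matrices=0)[2][0];e*=-np.sign(e[0]);print('  mean',P.mean(0),'edge dir',e,'norm yaw',np.degrees(np.arctan2(-e[0],e[1]))if 0 else np.degrees(np.arctan2(e[1],e[0]))-90)
    pr=d@np.array([-e[1],e[0]]);print('  thick',np.percentile(pr,[1,99]),'len',np.percentile(d@e,[0.5,99.5]))
i=c['color'][95:305,70:330,::-1];cv2.imwrite('pics/w3c.png',np.clip(cv2.resize(i,None,fx=2.8,fy=2.8,interpolation=cv2.INTER_CUBIC).astype(float)*2,0,255).astype(np.uint8))
E
```

```text
red 1745 z [0.1118 0.1146 0.1156] rect 496.7101135253906 -262.68121337890625 9.123453140258789 150.24853515625 83.54035949707031 x 0.42185229647507855 0.5709382434299604
  mean [ 0.4891 -0.2622  0.1143] edge dir [-0.9941  0.1086] norm yaw 83.76289115294247
  thick [-0.0046  0.0039] len [-0.0802  0.0672]
yel 2577 z [0.1075 0.1142 0.1155] rect 483.26690673828125 -337.023193359375 10.069899559020996 148.86744689941406 83.76764678955078 x 0.40912548481926764 0.5575748532834293
  mean [ 0.4751 -0.3354  0.1131] edge dir [-0.9942  0.1076] norm yaw 83.82236498339822
  thick [-0.0039  0.0052] len [-0.08    0.0656]
blue 1319 z [0.1137 0.1147 0.1157] rect 491.1357727050781 -187.40248107910156 8.612482070922852 129.6905059814453 83.74559783935547 x 0.42628984936502146 0.5556259219751464
  mean [ 0.4846 -0.1874  0.1147] edge dir [-0.9944  0.106 ] norm yaw 83.91323339841657
  thick [-0.0034  0.0035] len [-0.0701  0.058 ]
```

View pics/w3c.png

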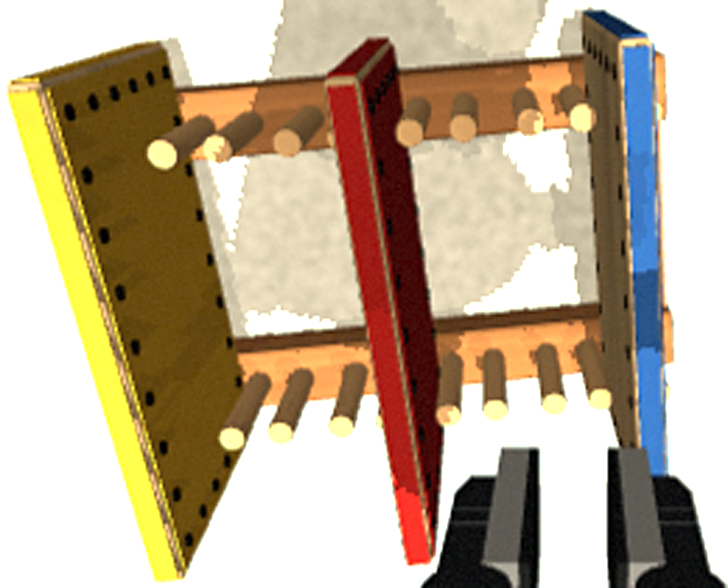

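The red top edge measures 150 × 9.1 mm at a height of 0.114, centred at (0.4967, -0.2627), normal yaw 83.7°. That matches the given sizes. Next is the pre-grasp pose.

```bash
python3 - <<'E'
from h import *
from workcell import *
T0=tool_T(get_obs())
a=np.radians(83.7);by=np.array([-np.sin(a),np.cos(a),0])
T1=pose([0.4967,-0.2627,0.16],by,[0,0,-1])
plan(T0,T1,4)
E
```

```text
max 0.29
[[[-0.05,-0.24,0.27,0.13,0.08,-0.1],[-0.06,-0.23,0.27,0.14,0.08,-0.1],[-0.05,-0.23,0.28,0.13,0.08,-0.1],[-0.06,-0.22,0.29,0.14,0.08,-0.1]]]
end [ 0.4969 -0.2626  0.1598]
```

Request:
{"fn": "send_rows", "kwargs": {
  "increments": [
    [[-0.05,-0.24,0.27,0.13,0.08,-0.1],[-0.06,-0.23,0.27,0.14,0.08,-0.1],[-0.05,-0.23,0.28,0.13,0.08,-0.1],[-0.06,-0.22,0.29,0.14,0.08,-0.1],[0,0,0,0,0,0],[0,0,0,0,0,0],[0,0,0,0,0,0]]
  ],
  "grip": 0.41
}}

```text
clock: 5.55
eef_pos: [0.4965, -0.2643, 0.1582]
tool_rot: [0.056, 0.998, -0.0, -0.001]
ft_force: [0.4, 0.2, 0.1]
grip_width: 0.0503
```

```bash
python3 - <<'E'
from h import *
from workcell import *
np.set_printoptions(suppress=True,precision=4)
T0=tool_T(get_obs());print(T0)
a=np.radians(83.7);by=np.array([-np.sin(a),np.cos(a),0])
T1=pose([0.4967,-0.2627,0.093],by,[0,0,-1])
plan(T0,T1,4)
E
```

```text
[[-0.9937  0.1117 -0.0023  0.4965]
 [ 0.1117  0.9937 -0.0005 -0.2643]
 [ 0.0023 -0.0007 -1.      0.1582]
 [ 0.      0.      0.      1.    ]]
max 0.33
[[[0.0,0.01,0.33,0.0,0.0,0.0],[0.0,0.01,0.32,0.0,-0.01,-0.01],[0.0,0.01,0.33,0.0,0.0,0.0],[0.0,0.0,0.32,0.0,0.0,0.0]]]
end [ 0.4966 -0.2629  0.0932]
```

Request:
{"fn": "send_rows", "kwargs": {
  "increments": [
    [[0,0.01,0.33,0,0,0],[0,0.01,0.32,0,-0.01,-0.01],[0,0.01,0.33,0,0,0],[0,0,0.32,0,0,0],[0,0,0,0,0,0],[0,0,0,0,0,0]]
  ]
}}

```text
clock: 6.3
eef_pos: [0.4966, -0.263, 0.0931]
tool_rot: [0.055, 0.998, -0.0, -0.0]
ft_force: [0.3, -0.1, 0.4]
grip_width: 0.0503
```

```bash
python3 - <<'E'
from h import *
from workcell import *
np.set_printoptions(suppress=True,precision=4)
o=get_obs();c=camera('wrist');pickle.dump((o,c),open('w4.pkl','wb'))
print(tool_T(o))
cv2.imwrite('pics/w4.png',np.clip(c['color'][:,:,::-1]*1.8,0,255).astype(np.uint8))
E
```

```text
[[-0.9939  0.11   -0.0008  0.4966]
 [ 0.11    0.9939 -0.0007 -0.263 ]
 [ 0.0007 -0.0008 -1.      0.0931]
 [ 0.      0.      0.      1.    ]]
```

View pics/w4.png

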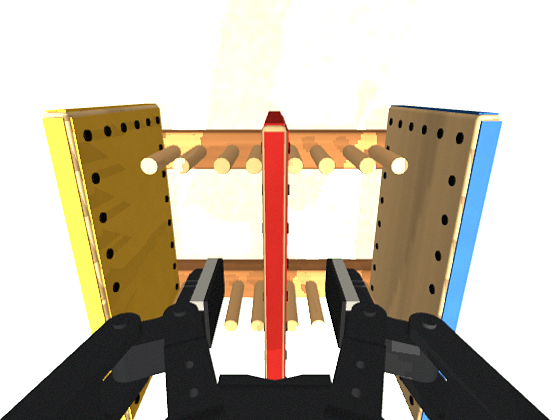

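The red edge at u≈275 sits midway between the fingers (222 and 327), with both neighbours well clear. I'll close in small steps near contact to keep the pinch gentle.

Request:
{"fn": "send_rows", "kwargs": {
  "increments": [
    [[0,0,0,0,0,0],[0,0,0,0,0,0],[0,0,0,0,0,0],[0,0,0,0,0,0]]
  ],
  "grip": 0.87
}}

```text
clock: 6.85
eef_pos: [0.4963, -0.2628, 0.0926]
tool_rot: [0.055, 0.998, -0.0, -0.001]
ft_force: [0.2, 0.3, 0.3]
grip_width: 0.0105
```

Request:
{"fn": "send_rows", "kwargs": {
  "increments": [
    [[0,0,0,0,0,0],[0,0,0,0,0,0]]
  ],
  "grip": 0.89
}}

```text
clock: 7.1
eef_pos: [0.4962, -0.2628, 0.0925]
tool_rot: [0.055, 0.998, -0.0, -0.001]
ft_force: [-0.3, 0.8, 0.4]
grip_width: 0.0094
```

Request:
{"fn": "send_rows", "kwargs": {
  "increments": [
    [[0,0,0,0,0,0],[0,0,0,0,0,0]]
  ],
  "grip": 0.9
}}

```text
clock: 7.35
eef_pos: [0.4962, -0.2628, 0.0925]
tool_rot: [0.055, 0.998, -0.0, -0.001]
ft_force: [0.2, -0.5, 0.4]
grip_width: 0.0095
```

```bash
python3 - <<'E'
from h import *
from workcell import *
o=get_obs();print(o['grip_width'],o['ft_force'],o['ft_torque'],o['eef_pos'],o['clock'])
E
```

```text
0.00946331932029416 [ 0.17752964 -0.52429895  0.42664894] [-0.07059026  0.01507637 -0.01869536] [ 0.49623843 -0.26282768  0.09252145] 7.35
```

Contact shows as the reading stopping at 9.4–9.5 mm. The commanded opening is now about 0.9 mm below that, so I'll back off to a lighter squeeze and try a small lift.

Request:
{"fn": "send_rows", "kwargs": {
  "increments": [
    [[0,0,0,0,0,0],[0,0,-0.05,0,0,0],[0,0,-0.05,0,0,0],[0,0,-0.1,0,0,0],[0,0,0,0,0,0],[0,0,0,0,0,0]]
  ],
  "grip": 0.895
}}

```text
clock: 8.1
eef_pos: [0.4963, -0.2628, 0.1026]
tool_rot: [0.055, 0.998, -0.0, -0.001]
ft_force: [-0.6, -0.0, -1.1]
grip_width: 0.009
```

```bash
cat > chk.py <<'E'
from h import *
from workcell import *
import sys
np.set_printoptions(suppress=True,precision=4)
o=get_obs();c=camera('wrist');n=sys.argv[1];pickle.dump((o,c),open(n+'.pkl','wb'))
print(o['clock'],o['grip_width'],o['eef_pos'],o['ft_force'],o['ft_torque'])
cv2.imwrite(f'pics/{n}.png',np.clip(c['color'][:,:,::-1]*1.8,0,255).astype(np.uint8))
# red top edge in tool frame
W=cloud(c,c['mount']);H=hsv(c);h,s,v=[H[...,i].astype(int) for i in range(3)]
m=((h<7)|(h>172))&(s>140)&(v>40);m[:, :200]=0;m[:,350:]=0
for it in range(1):
    P=W[m];P=P[~np.isnan(P[:,0])];
    zt=np.percentile(P[:,2],10);t=P[np.abs(P[:,2]-zt)<0.004]
    print('top edge tool z: p10 %.4f'%zt,'n',len(t),'med',np.median(t,0),'x range',t[:,0].min(),t[:,0].max())
    print(' z slope along x', np.polyfit(t[:,0],t[:,2],1),' y slope',np.polyfit(t[:,0],t[:,1],1))
E
python3 chk.py w5; python3 - <<'E'
from h import *
E
```

```text
8.1 0.009008301572234412 [ 0.4963 -0.2628  0.1026] [-0.6203 -0.0369 -1.1303] [-0.0017 -0.0414 -0.0137]
top edge tool z: p10 -0.0229 n 4590 med [ 0.0292 -0.0004 -0.0221] x range -0.03876377221260262 0.07448083081989607
 z slope along x [ 0.003  -0.0221]  y slope [ 0.0017 -0.0004]
```

View pics/w5.png

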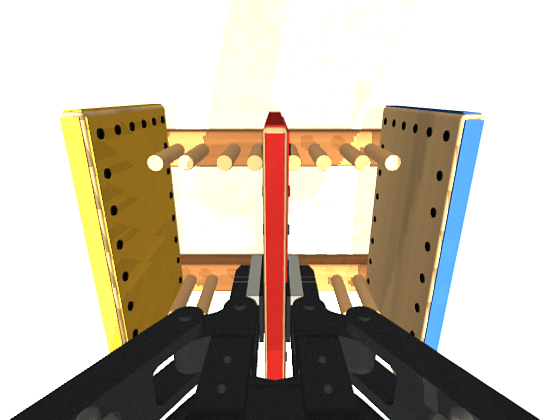

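The board came up with the gripper: its top edge is still 22 mm behind the TCP after a 10 mm lift, and the force reads about 1.1 N down. I'll tighten very slightly and lift it clear of the pegs.

Request:
{"fn": "send_rows", "kwargs": {
  "increments": [
    [[0,0,-0.1,0,0,0],[0,0,-0.3,0,0,0],[0,0,-0.5,0,0,0],[0,0,-0.5,0,0,0],[0,0,-0.5,0,0,0],[0,0,-0.4,0,0,0],[0,0,-0.2,0,0,0],[0,0,0,0,0,0]]
  ],
  "grip": 0.897
}}

```text
clock: 9.15
eef_pos: [0.4969, -0.263, 0.2286]
tool_rot: [0.055, 0.998, -0.001, 0.0]
ft_force: [-0.1, -0.3, -1.3]
grip_width: 0.0089
```

```bash
python3 chk.py w6; python3 - <<'E'
from h import *
from workcell import *
g=np.load('goal.npz');F=g['F'];lx,ly,lz=g['Rl'].T
Rt=np.c_[ly,lx,-lz];Tg=np.eye(4);Tg[:3,:3]=Rt;Tg[:3,3]=F-Rt@np.array([-.0005,0,.0251])
print(Tg[:3,3]);np.save('Tg.npy',Tg)
o=get_obs();print(o['joint_pos'])
plan(tool_T(o),Tg,24)
E
```

```text
9.15 0.008896809395760746 [ 0.4969 -0.263   0.2286] [-0.1355 -0.3046 -1.3483] [-0.0439 -0.0196  0.0337]
top edge tool z: p10 -0.0229 n 4571 med [ 0.0295 -0.0004 -0.0221] x range -0.038886029766817196 0.07447850795529173
 z slope along x [ 0.0033 -0.0221]  y slope [ 0.0023 -0.0004]
[0.51222684 0.1611554  0.26166552]
[-4.86268838e-01  3.69421630e-01  1.52998975e-01  1.35549127e+00
 -1.05074521e-03 -3.76030753e-01]
max 0.35
[[[0.03,0.35,-0.03,-0.07,-0.05,0.29],[0.04,0.35,-0.02,-0.07,-0.05,0.29],[0.06,0.35,-0.02,-0.07,-0.05,0.28],[0.08,0.35,-0.02,-0.07,-0.04,0.29],[0.09,0.34,-0.01,-0.07,-0.05,0.29],[0.12,0.34,-0.01,-0.07,-0.05,0.28],[0.12,0.33,-0.01,-0.07,-0.05,0.29],[0.15,0.32,-0.01,-0.07,-0.05,0.29]]]
[[[0.16,0.32,0.0,-0.07,-0.05,0.29],[0.18,0.3,0.0,-0.07,-0.05,0.28],[0.19,0.3,0.0,-0.07,-0.04,0.29],[0.2,0.29,0.01,-0.07,-0.05,0.29],[0.22,0.28,0.01,-0.07,-0.05,0.29],[0.24,0.26,0.0,-0.07,-0.05,0.28],[0.25,0.26,0.01,-0.07,-0.05,0.29],[0.26,0.24,0.01,-0.07,-0.05,0.29]]]
[[[0.27,0.23,0.01,-0.07,-0.05,0.29],[0.28,0.21,0.01,-0.07,-0.05,0.28],[0.29,0.2,0.01,-0.06,-0.04,0.29],[0.31,0.18,0.01,-0.07,-0.05,0.29],[0.31,0.17,0.01,-0.07,-0.05,0.29],[0.32,0.15,0.01,-0.07,-0.05,0.28],[0.33,0.14,0.01,-0.07,-0.05,0.29],[0.33,0.12,0.01,-0.07,-0.05,0.29]]]
end [0.5124 0.1611 0.2615]
```

View pics/w6.png

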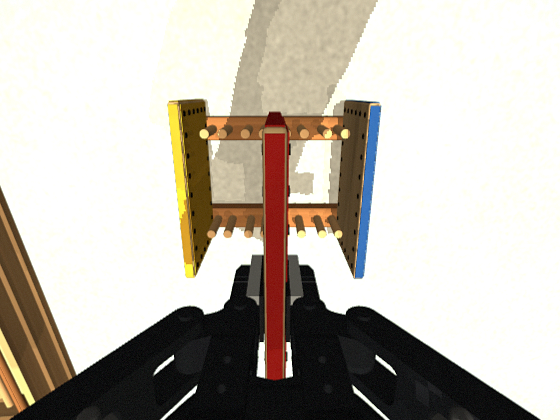

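The red board is clear of the rack with no slip. Yellow and blue stand unchanged. I'll now carry it to the focus.

Request:
{"fn": "send_rows", "kwargs": {
  "increments": [
    [[0.03,0.35,-0.03,-0.07,-0.05,0.29],[0.04,0.35,-0.02,-0.07,-0.05,0.29],[0.06,0.35,-0.02,-0.07,-0.05,0.28],[0.08,0.35,-0.02,-0.07,-0.04,0.29],[0.09,0.34,-0.01,-0.07,-0.05,0.29],[0.12,0.34,-0.01,-0.07,-0.05,0.28],[0.12,0.33,-0.01,-0.07,-0.05,0.29],[0.15,0.32,-0.01,-0.07,-0.05,0.29]]
  ]
}}

```text
clock: 10.2
eef_pos: [0.5009, -0.1207, 0.2378]
tool_rot: [0.254, 0.966, 0.046, 0.034]
ft_force: [-0.5, 0.2, -0.7]
grip_width: 0.0091
```

Request:
{"fn": "send_rows", "kwargs": {
  "increments": [
    [[0.16,0.32,0.0,-0.07,-0.05,0.29],[0.18,0.3,0.0,-0.07,-0.05,0.28],[0.19,0.3,0.0,-0.07,-0.04,0.29],[0.2,0.29,0.01,-0.07,-0.05,0.29],[0.22,0.28,0.01,-0.07,-0.05,0.29],[0.24,0.26,0.0,-0.07,-0.05,0.28],[0.25,0.26,0.01,-0.07,-0.05,0.29],[0.26,0.24,0.01,-0.07,-0.05,0.29]]
  ]
}}

```text
clock: 11.2
eef_pos: [0.506, 0.0205, 0.249]
tool_rot: [0.441, 0.891, 0.09, 0.069]
ft_force: [-1.3, 0.1, -0.5]
grip_width: 0.0087
```

```bash
python3 chk.py w7; python3 - <<'E'
from h import *
from workcell import *
o=get_obs();print(o['joint_pos'])
plan(tool_T(o),np.load('Tg.npy'),10)
E
```

```text
11.2 0.008679855919679682 [0.506  0.0205 0.249 ] [-1.2989  0.0503 -0.4566] [-0.1545  0.2429  0.0136]
top edge tool z: p10 -0.0230 n 4622 med [ 0.0288 -0.0003 -0.0223] x range -0.04078800503824996 0.07398093442418004
 z slope along x [ 0.0032 -0.0222]  y slope [ 0.0015 -0.0003]
[-0.01721375  0.09238885 -0.17464465  1.09953975  0.1051442   0.91141218]
max 0.26
[[[0.21,0.18,0.01,-0.06,-0.04,0.23],[0.22,0.17,0.0,-0.05,-0.04,0.23],[0.23,0.17,0.01,-0.06,-0.04,0.23],[0.23,0.15,0.01,-0.05,-0.04,0.23],[0.24,0.14,0.0,-0.06,-0.04,0.23],[0.24,0.14,0.01,-0.06,-0.04,0.22],[0.25,0.12,0.01,-0.05,-0.04,0.23],[0.26,0.12,0.0,-0.06,-0.04,0.23]]]
[[[0.26,0.1,0.01,-0.05,-0.04,0.23],[0.26,0.1,0.0,-0.06,-0.04,0.23]]]
end [0.5123 0.1612 0.2617]
```

Request:
{"fn": "send_rows", "kwargs": {
  "increments": [
    [[0.21,0.18,0.01,-0.06,-0.04,0.23],[0.22,0.17,0.0,-0.05,-0.04,0.23],[0.23,0.17,0.01,-0.06,-0.04,0.23],[0.23,0.15,0.01,-0.05,-0.04,0.23],[0.24,0.14,0.0,-0.06,-0.04,0.23],[0.24,0.14,0.01,-0.06,-0.04,0.22],[0.25,0.12,0.01,-0.05,-0.04,0.23],[0.26,0.12,0.0,-0.06,-0.04,0.23]]
  ]
}}

```text
clock: 12.25
eef_pos: [0.5112, 0.1311, 0.2588]
tool_rot: [0.575, 0.803, 0.122, 0.096]
ft_force: [0.4, -0.1, -0.7]
grip_width: 0.0087
```

Request:
{"fn": "send_rows", "kwargs": {
  "increments": [
    [[0.26,0.1,0.01,-0.05,-0.04,0.23],[0.26,0.1,0.0,-0.06,-0.04,0.23],[0,0,0,0,0,0],[0,0,0,0,0,0],[0,0,0,0,0,0]]
  ]
}}

```text
clock: 12.88
eef_pos: [0.5132, 0.1582, 0.2622]
tool_rot: [0.607, 0.777, 0.13, 0.103]
ft_force: [0.2, 0.8, -0.4]
grip_width: 0.0089
```

```bash
python3 chk.py w8; python3 - <<'E'
from h import *
from workcell import *
np.set_printoptions(suppress=True,precision=4)
o=get_obs();Tg=np.load('Tg.npy')
print(o['joint_pos'],np.abs(o['joint_vel']).max());D=np.linalg.inv(Tg)@tool_T(o);print('err pos tool',D[:3,3]*1000,'rot deg',np.degrees(R.from_matrix(D[:3,:3]).as_rotvec()))
for n in ['scene','top']:
    c=camera(n);pickle.dump(c,open(n+'1.pkl','wb'))
    cv2.imwrite(f'pics/{n}1.png',np.clip(c['color'][:,:,::-1]*1.4,0,255).astype(np.uint8))
    g=np.load('goal.npz');P=np.linalg.inv(c['pose'])@np.r_[g['F'],1];print(n,c['intrinsics']@P[:3]/P[2])
plan(tool_T(o),Tg,1)
E
```

```text
12.875 0.00886328066584282 [0.5132 0.1582 0.2622] [ 0.1512  0.7693 -0.3921] [-0.1149  0.3888 -0.0354]
top edge tool z: p10 -0.0230 n 4586 med [ 0.0289 -0.0001 -0.0223] x range -0.041025859277541155 0.07376287834499672
 z slope along x [ 0.0018 -0.0222]  y slope [ 0.002  -0.0001]
[ 0.3126  0.0563 -0.2116  0.9698 -0.0244  1.634 ] 0.0036528860545949602
err pos tool [-3.036   0.5163 -0.4932] rot deg [-0.0523 -0.1182 -0.0702]
scene [315.087 208.936   1.   ]
top [232.5896 228.3514   1.    ]
max 0.06
[[[0.06,-0.01,0.01,0.01,0.01,0.01]]]
end [0.5123 0.1611 0.2617]
```

View pics/scene1.png

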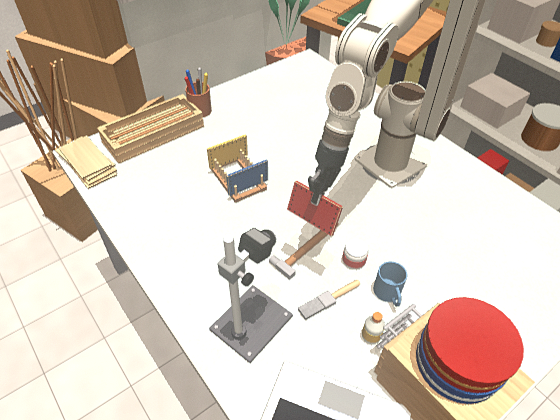

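View pics/top1.png

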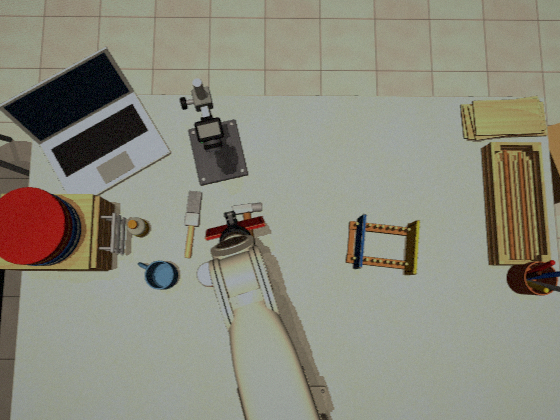

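View pics/w8.png

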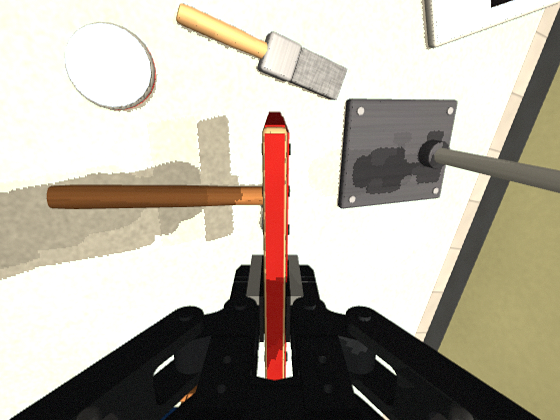

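The scene view shows the board with its red face toward the lens, at (315,208); the focus projects to (315,209). The rack still holds yellow and blue. The top view agrees and the other objects look unmoved. Next I'll measure the board directly.

```bash
cat > face.py <<'E'
from h import *
import sys
np.set_printoptions(suppress=True,precision=4)
c=pickle.load(open(sys.argv[1],'rb'));W=cloud(c);H=hsv(c);h,s,v=[H[...,i].astype(int) for i in range(3)]
m=((h<9)|(h>170))&(s>90)&(v>40);b=np.zeros_like(m);b[175:240,280:348]=1;m&=b
m&=(W[...,2]>0.16)&(W[...,2]<0.32)
print('n',m.sum())
me=cv2.erode(m.astype(np.uint8),np.ones((3,3)))>0
g=np.load('goal.npz');RL=g['Rl'];F=g['F']
mm,n,sd,k=planefit(W[me]);n*=np.sign(n[0]);print('plane',mm,n,sd,k,'in lens axes',RL.T@n,'yaw',np.degrees(np.arctan2(n[1],n[0])),'tilt',np.arcsin(n[2]))
mc=cv2.morphologyEx(m.astype(np.uint8),cv2.MORPH_CLOSE,np.ones((5,5)))
cs,_=cv2.findContours(mc,cv2.RETR_EXTERNAL,cv2.CHAIN_APPROX_NONE);ct=max(cs,key=cv2.contourArea)[:,0,:].astype(float)
K=c['intrinsics'];T=c['pose'];ray=np.c_[(ct[:,0]-K[0,2])/K[0,0],(ct[:,1]-K[1,2])/K[1,1],np.ones(len(ct))]@T[:3,:3].T
sc=((mm-T[:3,3])@n)/(ray@n);Q=(T[:3,3]+sc[:,None]*ray-F)@RL
(cx,cy),wh,an=cv2.minAreaRect((Q[:,1:]*1000).astype(np.float32));print('face in lens axes yz mm',cx,cy,wh,an,'depth x',np.mean(Q[:,0])*1000,'percentiles',np.percentile(Q[:,1:]*1000,[2,98],axis=0))
E
python3 face.py scene1.pkl
```

```text
n 1387
plane [0.5266 0.1603 0.2383] [0.9202 0.2292 0.3174] 0.0019328607821334724 860 in lens axes [ 0.9999 -0.0002 -0.01  ] yaw 13.987556195539609 tilt 0.3229966691147935
face in lens axes yz mm -3.3457870483398438 4.383689880371094 (98.54505920410156, 152.66978454589844) 89.10719299316406 depth x 5.3904546711274035 percentiles [[-79.436  -44.4426]
 [ 71.9813  52.5607]]
```

The face is level and square to the lens: yaw 13.99° against 14.0°, tilt 0.323 against 0.333. The board is about 3 mm off along its length, so I'll send one small correction.

Request:
{"fn": "send_rows", "kwargs": {
  "increments": [
    [[0.07,-0.01,0.02,0.01,0.01,0.01],[0,0,0,0,0,0],[0,0,0,0,0,0],[0,0,0,0,0,0],[0,0,0,0,0,0],[0,0,0,0,0,0]]
  ]
}}

```text
clock: 13.78
eef_pos: [0.5123, 0.1623, 0.2614]
tool_rot: [0.607, 0.777, 0.131, 0.102]
ft_force: [0.1, 0.3, -1.0]
grip_width: 0.0089
```

```bash
python3 chk.py w9; python3 - <<'E'
from h import *
from workcell import *
np.set_printoptions(suppress=True,precision=4)
o=get_obs();Tg=np.load('Tg.npy')
print(np.abs(o['joint_vel']).max());D=np.linalg.inv(Tg)@tool_T(o);print('err pos tool',D[:3,3]*1000,'rot deg',np.degrees(R.from_matrix(D[:3,:3]).as_rotvec()))
pickle.dump(camera('scene'),open('scene2.pkl','wb'))
E
python3 face.py scene2.pkl
```

```text
13.775 0.00891488172206454 [0.5123 0.1623 0.2614] [ 0.0723  0.3195 -1.0047] [-0.07    0.3042 -0.0158]
top edge tool z: p10 -0.0230 n 4578 med [ 0.0287 -0.0001 -0.0223] x range -0.04055647943341442 0.07386348146246478
 z slope along x [ 0.0019 -0.0222]  y slope [ 0.0018 -0.0001]
0.0012715676795696635
err pos tool [1.0521 0.2609 0.3526] rot deg [0.0145 0.0048 0.0063]
n 1386
plane [0.5255 0.1643 0.2373] [0.9199 0.2289 0.3183] 0.0018346174998595372 877 in lens axes [ 1.     -0.0005 -0.0091] yaw 13.972650727607991 tilt 0.3239046729507862
face in lens axes yz mm 0.35346221923828125 3.089672088623047 (98.11900329589844, 152.34713745117188) 89.64152526855469 depth x 5.053134956855532 percentiles [[-75.3809 -45.1633]
 [ 76.0799  51.605 ]]
```

```bash
python3 - <<'E'
from workcell import *
print(job_done()); o=get_obs(); print(o['clock'],o['eef_pos'],o['grip_width'])
E
```

```text
the job is handed in; nothing more can be done
None
the job is handed in; nothing more can be done
```

I lifted the red base out of the rack by its top edge, carried it to the focus point, and handed the job in at about 13.8 s with the gripper still holding it.

**Position:** The tool stood within about 1.1 mm and 0.02° of the planned pose. The scene camera put the face about 0.4 mm off centre sideways. Its depth was 5.1 mm in front of the focus, where 4.5 mm (half the board's thickness) is right.

**Tilt:** The tilt checks disagreed slightly. The face fit gave 0.324 rad against the 0.333 rad I measured for the lens, with yaw within 0.1°. The face also read about 3 mm high, though I think roughly 2 mm of that is the top edge showing in the mask.

**Grip:** The board did not slip after lift-off. I never measured the pinch force. I kept it light by stopping the closure near the board's thickness: 0.90 for a moment, then 0.895 to 0.897, with the opening reading 8.9 mm at the end. Staying under 20 N is therefore inferred.

**Surroundings:** In the pictures taken at the focus, the blue and yellow bases were still in the rack, and the camera and the other objects in view looked unmoved. The arm hid the lacquer can in the top view, but the scene and wrist views showed it.

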